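# Put the marionette heads back in their own kit trays

## Robot

A 6-joint arm with a two-finger parallel gripper is mounted at the origin on the work surface. World frame = base frame: x ahead of the robot, y to its left, z up, the work surface at z = 0. Lengths are in mm, angles in rad, forces in N, time in s.
With the tool pointing down it reaches from about 300 to 775 mm from the base axis. Payload 14.6 kg.
Tool frame: the origin (TCP) lies on the centre line of the jaws, within the pads' length; the fingertips stand 11 mm ahead of it and the grasp point (between the pads) lies 8 mm behind it; x points along the fingers, y is the direction in which the jaws open and shut, and the axes are right-handed (so a half turn about x gives the same grasp; the last joint's range is limited). The gripper opens to 94 mm and grips with 3 to 60 N. Pads are 16 mm wide; open, the fingers measure 119 mm over their backs; the gripper's body (75 mm by 177 mm) begins 78 mm behind the grasp point.
Start: joints at [-1.366, 0.3, 1.521, -0, 1.321, -0.067], TCP at [147.649, -529.801, 216.446] pointing down, gripper open.
Joint ranges: [-3.03, 3.03], [-0.79, 2.21], [0.23, 2.52], [-1.04, 4.18], [0, 3.07], [-2.55, 2.55]. Speed limits (rad/s): [2.22, 2.22, 2.57, 3.14, 3.14, 3.14].

## Interface

Orientations are given as [roll, pitch, yaw] about the fixed x, y, z axes, in that order (R = Rz(yaw) Ry(pitch) Rx(roll)).
In Python, from cell import manip gives the robot as it stands.
- The arm moves only by the shell command python3 -m handwheel 'ROWS' [OPENING] [FORCE]. ROWS is JSON, a list of rows, each a list of 2 entries, a list of its own where there are three numbers: the shift along the tool's x, y, z in mm, then the turn about the tool's x in rad. In form: [[[x, y, z], spin], ...]. A call has exactly 10 rows; each row shifts and turns the commanded pose from where the row before left it, along the tool's axes as they then stand; what a row does not reach is not made up. A row lasts 1/8 s, in which the tool goes at most 62.5 mm and 10.7 degrees, less where a joint would pass 70% of its speed; a pose out of reach is approached as far as the arm can. A call with a gripper value outside its range is refused whole. OPENING is the closure in counts, from 0 (fully open) to 255 (shut), set as the call begins (- or left out, the last holds). The fingers move at their own pace and stop on an object; FORCE is the grip in N (left out, the last holds). Time passes only in rows, so rows that do not move let the fingers close, or fill a call up. It gives the time, the measured TCP pose, the force and the opening at its end, in the units of the state.
- manip.read_state(): the state, without advancing time (a new reading comes with each control period).
- manip.camera(name): name is "side" or "top"; returns a dict with "pixels" (480x640x3 uint8, red, green, blue), "z_map" (480x640 float32, mm along the optical axis (not along the pixel's ray), 0 where there is no reading), "mtx" (3x3 intrinsics, pixels), "xyz" and "orientation" of the camera in the world. Camera axes: x right, y up, looking along -z (the intrinsics and any distortion apply to the point x, -y, -z); pixel columns grow to the right and rows downward; lengths in mm; the calibration is good to about 2 mm. A picture is of the moment at which its call begins.
- manip.sign_off(): hands the job in, once; it reports no verdict.
Trained networks look in the newest picture that a camera, given by its name, has taken for a name from the list of things; names that differ only in an ending like _2 or _b are one class to them, and where a whole thing is asked for, a point or a joint stands for the part that bears it (a point fixed in the world has none). Each returns a list of dicts, best first, with "confidence" (0 to 1); they miss things now and then, are a little off and sometimes report something else, mostly with a low value. They report only what shows in the picture. A call takes as long as a camera call. They do not tell look-alikes from the thing itself.
- manip.cut_out(target, camera): "region" (480x640 bool, what is visible of it) and "centre" ([column, row] in pixels, amid what is visible of it).
The state is a dict: "clock": time; "joints": joint angles; "qd": joint speeds; "effort": joint torques, N m; "eef_pos": TCP position; "eef_rot": TCP orientation; "wrist_force": force on the tool from outside, world axes, zero at the start; "moment": the same for the moment, N m; "finger_gap": finger opening in mm.
Only numpy, scipy, OpenCV 4.12 (cv2) and the standard library are available. Lean on these libraries where they do the work, as an engineer would, in place of code of your own. Each camera call takes 0.05 s, during which the arm holds its last target. There are 200 camera calls.

## Task

The three marionette heads have been put into one another's kit trays. Put each head into the head bay of the tray that holds the torso of its own size, standing upright on its neck in the middle of the bay; a bay takes only one head, so park one head on the cork pad meanwhile and leave the pad empty at the end. Do not tip a head over, and leave the torsos lying where they are.

Things in the scene. Friction and masses are not known exactly. Their poses are not given: they have to be found in the camera images.
- head_large: the large marionette head: loose, turned, pale wood, standing on its neck, 64 mm across and 96 mm tall plus a small brass eye on top. Widest (64 mm, straight-sided) from 45 to 64 mm above its foot: grip it there. Neck 34 mm across, flat foot. Origin at the centre of the foot, z up its axis; yaw means nothing. About 105 g.
- head_medium: the medium marionette head: loose, turned, pale wood, standing on its neck, 52.5 mm across and 78.7 mm tall plus a small brass eye on top. Widest (52.5 mm, straight-sided) from 36.9 to 52.5 mm above its foot: grip it there. Neck 27.9 mm across, flat foot. Origin at the centre of the foot, z up its axis; yaw means nothing. About 58 g.
- head_small: the small marionette head: loose, turned, pale wood, standing on its neck, 42.2 mm across and 63.4 mm tall plus a small brass eye on top. Widest (42.2 mm, straight-sided) from 29.7 to 42.2 mm above its foot: grip it there. Neck 22.4 mm across, flat foot. Origin at the centre of the foot, z up its axis; yaw means nothing. About 30 g.
- tray_large: fixed wooden kit tray with the large torso and limbs; the three trays are otherwise alike. Floor 5 mm thick, walls 6 mm thick, tops 18 mm above the bench. End towards -x: head bay, 84 (x) by 100 mm inside, grey lining; then (+x) the torso bay and a limb channel (limbs 25 mm high). Origin on the bench below the bay's middle; +x runs to the torso; outline x -48 to +204, y -56 to +56 mm.
- tray_medium: fixed wooden kit tray with the medium torso and limbs; the three trays are otherwise alike. Floor 5 mm thick, walls 6 mm thick, tops 18 mm above the bench. End towards -x: head bay, 84 (x) by 100 mm inside, grey lining; then (+x) the torso bay and a limb channel (limbs 25 mm high). Origin on the bench below the bay's middle; +x runs to the torso; outline x -48 to +204, y -56 to +56 mm.
- tray_small: fixed wooden kit tray with the small torso and limbs; the three trays are otherwise alike. Floor 5 mm thick, walls 6 mm thick, tops 18 mm above the bench. End towards -x: head bay, 84 (x) by 100 mm inside, grey lining; then (+x) the torso bay and a limb channel (limbs 25 mm high). Origin on the bench below the bay's middle; +x runs to the torso; outline x -48 to +204, y -56 to +56 mm.
- torso_large: the large marionette torso, loose, pale wood, lying on its back in the torso bay of tray_large: block chest 68 mm wide, waist and hips, 104 mm long, 36 mm high. It stays where it is. Origin under its middle, +x towards the hips.
- torso_medium: the medium marionette torso, loose, pale wood, lying on its back in the torso bay of tray_medium: block chest 55.8 mm wide, waist and hips, 85.3 mm long, 29.5 mm high. It stays where it is. Origin under its middle, +x towards the hips.
- torso_small: the small marionette torso, loose, pale wood, lying on its back in the torso bay of tray_small: block chest 44.9 mm wide, waist and hips, 68.6 mm long, 23.8 mm high. It stays where it is. Origin under its middle, +x towards the hips.
- pad: the parking pad: a fixed, empty, square cork mat, 130 x 130 mm, 6 mm thick. Origin at the centre of its underside, top 6 mm above it.
Not all that is in view belongs to the job. Leave any green or red look-alike of the head_large alone. Leave any red look-alike of the head_medium alone.

How it is judged:
By the outcome, as a careful person would: the job done as asked, in the order asked, and still so for the second after the job is handed in, with the robot touching nothing.
It also fails if it takes over 96 s, if anything falls off the work surface, if the arm or the gripper's body presses on something with over 40 N, if the wrist force passes 120 N, or if a joint passes its speed limit or range.

## Working session

There is one attempt and no reset: what is moved stays moved. The work goes in short steps, Python scripts to look and compute and a shell command to move; the robot and the scene stay as the last step left them, time stands still between calls to the robot, and variables do not carry over. Pictures are saved under pics/ and viewed, about 12 in all and at most 16, crops included, and the job is handed in when it is done.

```bash
mkdir -p pics; ls; python3 - <<'E'
from cell import manip
import cv2
for n in("top","side"):
    c=manip.camera(n); cv2.imwrite(f"pics/{n}0.png",c["pixels"][:,:,::-1]); print(n,c["mtx"],c["xyz"],c["orientation"], [k for k in c])
s=manip.read_state(); print(s)
E
```

```text
pics
top [[434.81148051   0.         313.29213424]
 [  0.         434.81148051 241.84259722]
 [  0.           0.           1.        ]] [315.0753624  -18.09326833 851.6622827 ] [ 0.25895169  0.00561357 -1.54562887] ['pixels', 'z_map', 'mtx', 'xyz', 'orientation']
side [[496.91998325   0.         323.46974637]
 [  0.         496.91998325 237.51340386]
 [  0.           0.           1.        ]] [ 277.01863161 -695.72193847  556.94625344] [ 0.96497068 -0.01179678 -0.31808896] ['pixels', 'z_map', 'mtx', 'xyz', 'orientation']
{'clock': 0.1, 'joints': array([-1.36556124e+00,  3.00368194e-01,  1.52154299e+00,  3.43620908e-05,
        1.32068763e+00, -6.65825794e-02]), 'qd': array([ 6.46130071e-04, -6.59825035e-04, -6.56778459e-04,  9.45454507e-04,
       -5.84401901e-06,  1.49183957e-03]), 'effort': array([ 8.25908810e-04, -5.32645655e+01, -3.53283477e+01,  7.09842844e-02,
        2.34820414e-02, -5.13202758e-05]), 'eef_pos': array([ 147.63321181, -529.57616447,  215.95888251]), 'eef_rot': array([-1.67044753,  1.56978962,  1.74295427]), 'wrist_force': array([-0.03622501,  0.42133618,  0.54027875]), 'moment': array([-0.03500091,  0.0204996 ,  0.00100709]), 'finger_gap': 94.02100195750235}
```

View pics/top0.png

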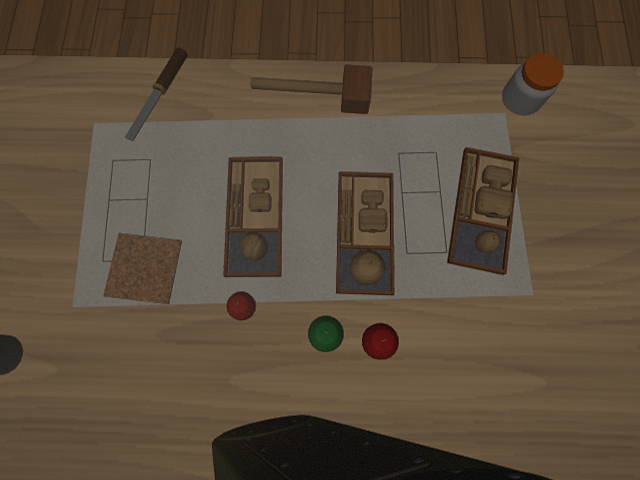

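View pics/side0.png

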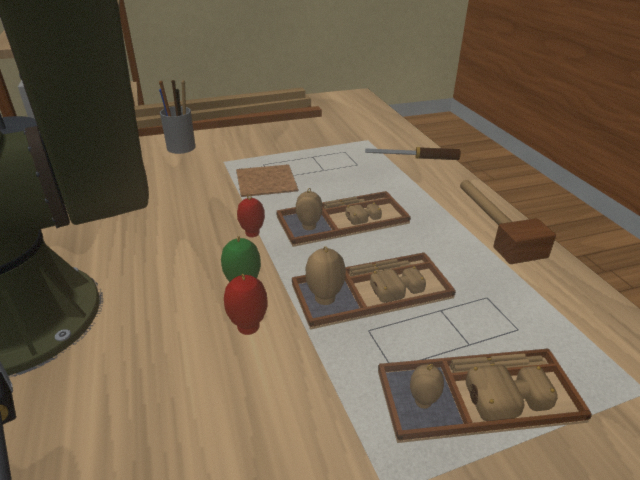

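The top view shows small tray (253,215) holding the medium head (254,246), medium tray (365,235) holding the large head (367,267), large tray (485,210) holding the small head (488,241), and the pad at (143,268). There are red and green look-alikes at (241,306), (326,333) and (380,341). The plan is medium→pad, small→small tray, large→large tray, then medium→medium tray.

```bash
cat > h.py <<'E'
from cell import manip
import numpy as np, cv2
from scipy.spatial.transform import Rotation as R
def cloud(c):
    v,u=np.mgrid[0:480,0:640]; z=c["z_map"]; K=c["mtx"]
    p=np.stack([(u-K[0,2])/K[0,0]*z,-(v-K[1,2])/K[1,1]*z,-z],-1)
    w=p@R.from_euler('xyz',c["orientation"]).as_matrix().T+c["xyz"]; w[z==0]=np.nan
    return w
def heads(w,cam="top"):
    for n in("head_large","head_medium","head_small"):
        for d in manip.cut_out(n,cam):
            P=w[d["region"]]; P=P[~np.isnan(P[:,0])]
            if len(P)<20: continue
            zt=np.percentile(P[:,2],98); T=P[P[:,2]>zt-12]
            # sphere-ish axis fit: paraboloid z=a-b|r|^2 on the cap
            A=np.c_[T[:,0],T[:,1],np.ones(len(T)),T[:,0]**2+T[:,1]**2]
            k=np.linalg.lstsq(A,T[:,2],rcond=None)[0]
            print(n,round(d["confidence"],2),np.round(d["centre"]),"cap",T[:,:2].mean(0).round(1),"fit",(-k[:2]/2/k[3]).round(1),"ztop",zt.round(1),len(P))
def state():
    s=manip.read_state(); r=R.from_euler('xyz',s["eef_rot"]).as_matrix()
    print("t",s["clock"],"tcp",s["eef_pos"].round(1),"gap",round(s["finger_gap"],1),"F",s["wrist_force"].round(1)); print("axes(cols)\n",r.round(3)); return s,r
E
python3 - <<'E'
from h import *
c=manip.camera("top"); w=cloud(c); heads(w)
for n in("tray_large","tray_medium","tray_small","pad","torso_large","torso_medium","torso_small"):
    for d in manip.cut_out(n,"top"):
        P=w[d["region"]]; P=P[~np.isnan(P[:,0])]
        if "tray" in n: P=P[(P[:,2]>11)&(P[:,2]<23)]
        (x,y),s,a=cv2.minAreaRect(P[:,:2].astype(np.float32))
        print(n,round(d["confidence"],2),np.round(d["centre"]),"rect",round(x,1),round(y,1),np.round(s,1),round(a,1),"z",np.median(P[:,2]).round(1))
# grey lining
hsv=cv2.cvtColor(c["pixels"],cv2.COLOR_RGB2HSV)
m=(np.nan_to_num(w[...,2],nan=99)<14)&(c["pixels"][...,2].astype(int)>=c["pixels"][...,0].astype(int)-2)&(w[...,0]>300)
n,l,st,ce=cv2.connectedComponentsWithStats(cv2.morphologyEx(m.astype(np.uint8),cv2.MORPH_OPEN,np.ones((3,3))))
for i in range(1,n):
    if st[i,4]>300:
        P=w[l==i]; (x,y),s,a=cv2.minAreaRect(P[:,:2].astype(np.float32)); print("lining",ce[i].round(),st[i,4],round(x,1),round(y,1),np.round(s,1),round(a,1),np.median(P[:,2]).round(1))
state()
E
```

```text
head_large 0.97 [367. 265.] cap [ 477.6 -108.4] fit [ 479.2 -109.1] ztop 101.8 1008
head_large 0.67 [383. 344.] cap [ 345.8 -130.3] fit [ 346.4 -131.5] ztop 96.6 1076
head_large 0.58 [327. 334.] cap [356.6 -34.6] fit [356.9 -34.2] ztop 96.7 986
head_medium 0.91 [254. 243.] cap [515.  104.4] fit [516.5 104.9] ztop 84.9 578
head_medium 0.72 [243. 304.] cap [403.2 121. ] fit [404.1 122. ] ztop 80.3 653
head_small 0.8 [486. 244.] cap [ 537.8 -339.9] fit [ 538.8 -342. ] ztop 72.9 448
tray_large 0.6 [479. 221.] rect 616.7 -353.1 [113.5 254.8] 78.8 z 18.2
tray_medium 0.79 [360. 233.] rect 563.4 -111.2 [112.4 254.1] 89.4 z 18.8
tray_small 0.74 [248. 217.] rect 592.6 114.5 [254.2 112.6] 1.9 z 18.8
tray_small 0.39 [144. 268.] rect 479.1 326.8 [123.7 120. ] 86.4 z 11.3
pad 0.95 [141. 265.] rect 479.7 330.1 [132.6 131.1] 84.7 z 7.6
torso_large 0.95 [493. 191.] rect 656.4 -376.5 [ 76.5 121.3] 80.1 z 39.4
torso_medium 0.68 [370. 213.] rect 607.6 -124.6 [53.8 95.7] 88.8 z 34.0
torso_small 0.66 [258. 196.] rect 632.4 103.0 [68.4 44. ] 3.1 z 28.5
lining [476. 247.] 1283 540.5 -339.4 [96.3 77.9] 78.4 6.3
lining [271. 253.] 353 515.4 77.3 [77.3 24.4] 1.3 6.7
lining [362. 273.] 925 484.3 -110.6 [79.3 97.9] 0.1 6.5
t 0.65 tcp [ 147.6 -529.8  216.5] gap 93.9 F [-0.3  0.7 -0.2]
axes(cols)
 [[ 0.     0.268 -0.963]
 [ 0.    -0.963 -0.268]
 [-1.     0.    -0.   ]]
```

Tray origins come out as large (540,-338.5) at −11°, medium (485,-110.5) at −0.6° and small (514.6,112) at 1.9°. The grey linings agree with these. Heads are at large (478.5,-109), medium (516,105) and small (538.5,-341). I'm going to the medium head first.

```bash
python3 -m handwheel '[[[0,-40,-41],0],[[0,-40,-41],0],[[0,-40,-41],0],[[0,-40,-41],0],[[0,-40,-41],0],[[0,-40,-41],0],[[0,-40,-41],0],[[0,-40,-41],0],[[0,-40,-41],0],[[0,-40,-41],0]]' 0 20; cat >> h.py <<'E'
def go(x,y,z,head_deg):
    """shift in tool axes AFTER spinning the jaw heading to head_deg (mod 180)"""
    s,r=state(); h=np.degrees(np.arctan2(r[1,1],r[0,1])); a=(h-head_deg+90)%180-90
    r2=r@R.from_euler('x',a,degrees=True).as_matrix(); d=np.array([x,y,z])-s["eef_pos"]
    print("spin",np.radians(a).round(3),"shift after spin",(r2.T@d).round(1),"before",(r.T@d).round(1),"joints",s["joints"].round(2))
E
python3 -c "
from h import *
go(516,104.8,160,-88.1)"
```

```text
clock: 1.9
eef_pos: [435.9, -32.5, 216.8]
eef_rot: [2.655, 1.57, -0.215]
wrist_force: [0.3, -1.7, 0.9]
finger_gap: 94.0
t 1.9 tcp [435.9 -32.5 216.8] gap 94.0 F [ 0.3 -1.7  0.9]
axes(cols)
 [[ 0.001  0.269 -0.963]
 [-0.    -0.963 -0.269]
 [-1.     0.    -0.001]]
spin 0.239 shift after spin [  56.8 -134.6  -84.5] before [  56.8 -110.8 -114. ] joints [-0.16  0.04  1.82 -0.    1.28  1.14]
```

```bash
python3 -m handwheel '[[[0,0,0],0.12],[[0,0,0],0.12],[[0,-34,-21],0],[[0,-34,-21],0],[[0,-34,-21],0],[[0,-33,-21],0],[[35,0,0],0],[[35,0,0],0],[[30,0,0],0],[[0,0,0],0]]'
python3 -c "
from h import *
go(516,104.8,42,-88.1)"
```

```text
clock: 3.15
eef_pos: [513.9, 103.0, 114.9]
eef_rot: [0.093, 1.567, -3.017]
wrist_force: [0.1, -0.5, 1.2]
finger_gap: 94.0
t 3.15 tcp [513.9 103.  114.9] gap 94.0 F [ 0.1 -0.5  1.2]
axes(cols)
 [[-0.004  0.032 -0.999]
 [-0.    -0.999 -0.032]
 [-1.     0.     0.004]]
spin -0.001 shift after spin [72.9 -1.7 -2.4] before [72.9 -1.7 -2.4] joints [0.13 0.35 1.7  0.   1.09 1.67]
```

```bash
python3 -m handwheel '[[[20,-2,-2],0],[[20,0,0],0],[[20,0,0],0],[[12,0,0],0],[[0,0,0],0],[[0,0,0],0],[[0,0,0],0],[[0,0,0],0],[[0,0,0],0],[[0,0,0],0]]' - 20
python3 -c "
from h import *
go(516,104.8,42,-88.1)"
python3 -m handwheel '[[[0,0,0],0],[[0,0,0],0],[[0,0,0],0],[[0,0,0],0],[[0,0,0],0],[[0,0,0],0],[[0,0,0],0],[[0,0,0],0],[[0,0,0],0],[[0,0,0],0]]' 255 20
```

```text
clock: 4.4
eef_pos: [516.8, 105.2, 44.5]
eef_rot: [2.403, 1.571, -0.707]
wrist_force: [0.4, -0.2, -0.1]
finger_gap: 93.7
t 4.4 tcp [516.8 105.2  44.5] gap 93.7 F [ 0.4 -0.2 -0.1]
axes(cols)
 [[ 0.     0.032 -0.999]
 [-0.    -0.999 -0.032]
 [-1.     0.    -0.   ]]
spin -0.001 shift after spin [2.5 0.4 0.8] before [2.5 0.4 0.8] joints [ 0.13  0.46  1.74 -0.    0.94  1.67]
clock: 5.65
eef_pos: [516.8, 105.3, 44.4]
eef_rot: [-0.43, 1.571, 2.744]
wrist_force: [0.8, 0.6, -1.1]
finger_gap: 52.0
```

```bash
python3 -m handwheel '[[[-15,0,0],0],[[-25,0,0],0],[[-20,0,0],0],[[0,-25,3],0],[[0,-40,5],0],[[0,-45,6],0],[[0,-45,6],0],[[0,-45,6],0],[[0,-26,4],0],[[0,0,0],0]]'
python3 -c "
from h import *
go(480,330,47,-88.1)"
```

```text
clock: 6.9
eef_pos: [479.2, 331.5, 105.3]
eef_rot: [-2.617, 1.57, 0.559]
wrist_force: [0.3, 0.1, -0.6]
finger_gap: 51.9
t 6.9 tcp [479.2 331.5 105.3] gap 51.9 F [ 0.3  0.1 -0.6]
axes(cols)
 [[ 0.001  0.034 -0.999]
 [ 0.    -0.999 -0.034]
 [-1.    -0.    -0.001]]
spin 0.001 shift after spin [58.3  1.6 -0.7] before [58.3  1.6 -0.7] joints [0.54 0.48 1.54 0.   1.12 2.08]
```

```bash
python3 -m handwheel '[[[15,0,0],0],[[20,0,0],0],[[13,0,0],0],[[6,0,0],0],[[4,0,0],0],[[0,0,0],0],[[0,0,0],0],[[0,0,0],0],[[0,0,0],0],[[0,0,0],0]]'; python3 -m handwheel '[[[0,0,0],0],[[0,0,0],0],[[0,0,0],0],[[0,0,0],0],[[0,0,0],0],[[-15,0,0],0],[[-25,0,0],0],[[-30,0,0],0],[[-40,0,0],0],[[-30,0,0],0]]' 0
python3 -c "
from h import *
go(538.5,-341,180,-101.2)"
```

```text
clock: 8.15
eef_pos: [479.6, 330.2, 46.5]
eef_rot: [-2.507, 1.571, 0.666]
wrist_force: [0.7, -0.1, -0.2]
finger_gap: 51.8
clock: 9.4
eef_pos: [479.8, 330.3, 189.4]
eef_rot: [-2.632, 1.569, 0.542]
wrist_force: [0.3, -0.7, 0.6]
finger_gap: 93.9
t 9.4 tcp [479.8 330.3 189.4] gap 93.9 F [ 0.3 -0.7  0.6]
axes(cols)
 [[ 0.002  0.032 -0.999]
 [ 0.001 -0.999 -0.032]
 [-1.    -0.001 -0.002]]
spin 0.227 shift after spin [   8.7  647.1 -187.9] before [  8.7 672.8 -37.3] joints [0.54 0.39 1.46 0.   1.29 2.08]
```

```bash
python3 -m handwheel '[[[0,40,-3],0],[[0,55,-3],0],[[0,58,-3],0],[[0,58,-3],0],[[0,58,-3],0],[[0,58,-3],0],[[0,58,-3],0],[[0,58,-3],0],[[0,58,-3],0],[[0,50,-3],0]]'
python3 - <<'E'
from h import *
go(538.5,-341,120,-101.2)
c=manip.camera("top"); cv2.imwrite("pics/top1.png",c["pixels"][:,:,::-1]); heads(cloud(c))
E
```

```text
clock: 10.65
eef_pos: [527.0, -221.8, 187.7]
eef_rot: [2.637, 1.569, -0.474]
wrist_force: [-0.2, 0.9, 0.5]
finger_gap: 94.1
t 10.65 tcp [ 527.  -221.8  187.7] gap 94.1 F [-0.2  0.9  0.5]
axes(cols)
 [[ 0.001  0.031 -1.   ]
 [-0.001 -1.    -0.031]
 [-1.     0.001 -0.001]]
spin 0.227 shift after spin [ 67.8 114.7 -34.3] before [ 67.8 119.4  -7.7] joints [-0.46  0.37  1.49 -0.    1.27  1.08]
head_large 0.81 [362. 265.] cap [ 477.7 -108.5] fit [ 479.2 -109.2] ztop 101.5 936
head_large 0.58 [327. 333.] cap [356.6 -34.4] fit [357.  -34.7] ztop 96.4 1063
head_medium 0.85 [243. 303.] cap [403.3 120.7] fit [403.9 121.9] ztop 80.8 609
head_medium 0.73 [132. 261.] cap [477.9 327. ] fit [479.1 329.9] ztop 86.4 774
```

View pics/top1.png

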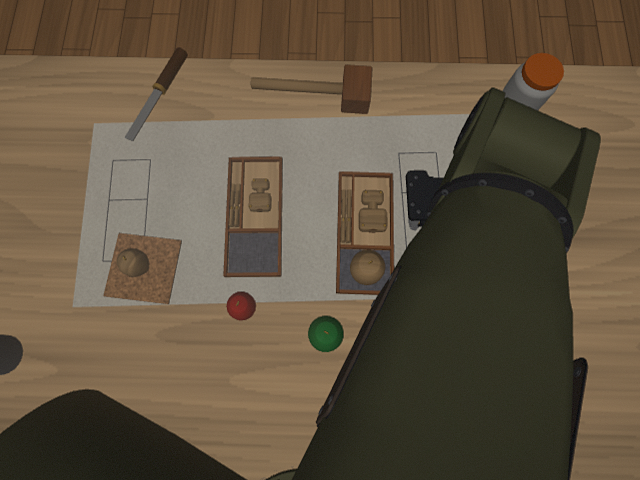

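The medium head stands on the pad at pixel (132,262), and the cap fit matches the TCP within 1 mm. The small tray's bay is now empty.

```bash
python3 -m handwheel '[[[0,0,0],0.114],[[0,0,0],0.113],[[0,30,-9],0],[[0,45,-13],0],[[0,40,-12],0],[[25,0,0],0],[[35,0,0],0],[[25,0,0],0],[[0,0,0],0],[[0,0,0],0]]'
python3 -c "
from h import *
go(538.8,-342,34,-101.2)"
```

```text
clock: 12.1
eef_pos: [539.0, -338.6, 103.2]
eef_rot: [2.747, 1.569, -0.588]
wrist_force: [0.1, 0.1, -0.0]
finger_gap: 93.8
t 12.1 tcp [ 539.  -338.6  103.2] gap 93.8 F [ 0.1  0.1 -0. ]
axes(cols)
 [[ 0.002 -0.193 -0.981]
 [-0.001 -0.981  0.193]
 [-1.     0.001 -0.002]]
spin 0.001 shift after spin [69.2  3.3 -0.4] before [69.2  3.3 -0.4] joints [-0.62  0.59  1.37  0.    1.17  1.15]
```

```bash
python3 -m handwheel '[[[20,3,0],0],[[20,0,0],0],[[15,0,0],0],[[10,0,0],0],[[4,0,0],0],[[0,0,0],0],[[0,0,0],0],[[0,0,0],0],[[0,0,0],0],[[0,0,0],0]]';  python3 -m handwheel '[[[0,0,0],0],[[0,0,0],0],[[0,0,0],0],[[0,0,0],0],[[0,0,0],0],[[0,0,0],0],[[0,0,0],0],[[0,0,0],0],[[0,0,0],0],[[0,0,0],0]]' 255 15
```

```text
clock: 13.35
eef_pos: [537.6, -341.9, 32.5]
eef_rot: [-3.12, 1.571, -0.173]
wrist_force: [-0.3, -0.2, 0.7]
finger_gap: 94.0
clock: 14.6
eef_pos: [537.6, -341.9, 32.4]
eef_rot: [-0.456, 1.571, 2.491]
wrist_force: [-0.3, 0.4, 0.7]
finger_gap: 41.7
```

```bash
python3 -m handwheel '[[[-15,0,0],0],[[-30,0,0],0],[[-40,0,0],0],[[-35,0,0],0],[[0,0,0],-0.114],[[0,0,0],-0.114],[[0,-30,1],0],[[0,-50,1],0],[[0,-50,1],0],[[0,-50,1],0]]'
python3 -c "
from h import *
go(514.6,112,147,-88.1)"
```

```text
clock: 15.85
eef_pos: [527.6, -160.7, 153.6]
eef_rot: [2.765, 1.569, -0.344]
wrist_force: [1.5, -0.6, -0.3]
finger_gap: 41.5
t 15.85 tcp [ 527.6 -160.7  153.6] gap 41.5 F [ 1.5 -0.6 -0.3]
axes(cols)
 [[ 0.001  0.033 -0.999]
 [-0.    -0.999 -0.033]
 [-1.     0.    -0.001]]
spin -0.001 shift after spin [   6.5 -273.     3.9] before [   6.5 -273.     4.1] joints [-0.36  0.36  1.59  0.    1.19  1.18]
```

```bash
python3 -m handwheel '[[[0,-52,1],0],[[0,-52,1],0],[[0,-52,1],0],[[0,-50,1],0],[[0,-40,0],0],[[0,-25,0],0],[[20,0,0],0],[[30,0,0],0],[[20,0,0],0],[[0,0,0],0]]'
python3 - <<'E'
from h import *
go(514.6,112,33.5,-88.1)
c=manip.camera("side"); cv2.imwrite("pics/side1.png",c["pixels"][:,:,::-1])
E
```

```text
clock: 17.1
eef_pos: [514.4, 108.5, 82.3]
eef_rot: [0.103, 1.569, -3.005]
wrist_force: [0.4, 0.1, 0.6]
finger_gap: 41.4
t 17.1 tcp [514.4 108.5  82.3] gap 41.4 F [0.4 0.1 0.6]
axes(cols)
 [[-0.001  0.033 -0.999]
 [-0.    -0.999 -0.033]
 [-1.     0.     0.001]]
spin -0.0 shift after spin [48.8 -3.5 -0.4] before [48.8 -3.5 -0.4] joints [0.14 0.4  1.72 0.   1.02 1.68]
```

View pics/side1.png

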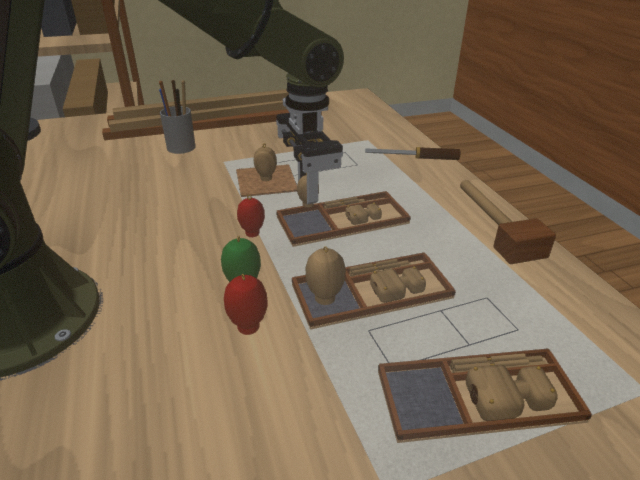

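The small head is held over the small tray at about (310,185), the large tray's bay is empty, and the medium head stands on the pad.

```bash
python3 -m handwheel '[[[10,-3,0],0],[[15,0,0],0],[[12,0,0],0],[[8,0,0],0],[[3,0,0],0],[[0,0,0],0],[[0,0,0],0],[[0,0,0],0],[[0,0,0],0],[[0,0,0],0]]'; python3 -c "
from h import *
go(514.6,112,33.5,-88.1)"
```

```text
clock: 18.4
eef_pos: [514.8, 111.6, 34.5]
eef_rot: [-2.985, 1.571, 0.19]
wrist_force: [0.2, 0.1, -0.5]
finger_gap: 41.7
t 18.4 tcp [514.8 111.6  34.5] gap 41.7 F [ 0.2  0.1 -0.5]
axes(cols)
 [[ 0.     0.033 -0.999]
 [ 0.    -0.999 -0.033]
 [-1.    -0.    -0.   ]]
spin -0.0 shift after spin [ 1.  -0.4  0.2] before [ 1.  -0.4  0.2] joints [0.14 0.48 1.75 0.   0.92 1.68]
```

```bash
python3 -m handwheel '[[[1,0,0],0],[[0,0,0],0],[[0,0,0],0],[[0,0,0],0],[[0,0,0],0],[[0,0,0],0],[[-20,0,0],0],[[-35,0,0],0],[[-40,0,0],0],[[-40,0,0],0]]' 0
python3 -c "
from h import *
go(479,-109.2,130,-90.6)"
```

```text
clock: 19.65
eef_pos: [514.6, 111.5, 169.8]
eef_rot: [-0.121, 1.571, 3.053]
wrist_force: [0.9, 0.7, 0.1]
finger_gap: 94.0
t 19.65 tcp [514.6 111.5 169.8] gap 94.0 F [0.9 0.7 0.1]
axes(cols)
 [[-0.     0.033 -0.999]
 [ 0.    -0.999 -0.033]
 [-1.    -0.     0.   ]]
spin 0.043 shift after spin [ 39.8 221.1  33.3] before [ 39.8 219.4  42.8] joints [0.14 0.29 1.64 0.   1.21 1.68]
```

```bash
python3 -m handwheel '[[[0,0,0],0.043],[[0,35,5],0],[[0,45,7],0],[[0,45,7],0],[[0,45,7],0],[[0,35,5],0],[[0,16,2],0],[[15,0,0],0],[[20,0,0],0],[[0,0,0],0]]'
python3 -c "
from h import *
go(479,-109.2,53,-90.6)"
```

```text
clock: 20.9
eef_pos: [478.8, -107.7, 131.6]
eef_rot: [-0.34, 1.567, 2.792]
wrist_force: [-0.0, -0.6, -0.5]
finger_gap: 93.9
t 20.9 tcp [ 478.8 -107.7  131.6] gap 93.9 F [-0.  -0.6 -0.5]
axes(cols)
 [[-0.003 -0.009 -1.   ]
 [ 0.001 -1.     0.009]
 [-1.    -0.001  0.003]]
spin 0.001 shift after spin [78.6  1.6 -0.5] before [78.6  1.6 -0.5] joints [-0.3   0.26  1.78  0.    1.1   1.28]
```

```bash
python3 -m handwheel '[[[0,1,0],0],[[15,0,0],0],[[20,0,0],0],[[20,0,0],0],[[13,0,0],0],[[8,0,0],0],[[2,0,0],0],[[0,0,0],0],[[0,0,0],0],[[0,0,0],0]]'; python3 -m handwheel '[[[0,0,0],0],[[0,0,0],0],[[0,0,0],0],[[0,0,0],0],[[0,0,0],0],[[0,0,0],0],[[0,0,0],0],[[0,0,0],0],[[0,0,0],0],[[0,0,0],0]]' 255 25
python3 -c "
from h import *
go(540.2,-338.5,170,-101.2)"
```

```text
clock: 22.15
eef_pos: [479.6, -110.1, 55.8]
eef_rot: [2.847, 1.57, -0.304]
wrist_force: [0.4, 0.5, -0.1]
finger_gap: 94.0
clock: 23.4
eef_pos: [479.5, -110.1, 55.4]
eef_rot: [-1.172, 1.571, 1.959]
wrist_force: [-0.6, 0.3, 0.0]
finger_gap: 63.3
t 23.4 tcp [ 479.5 -110.1   55.4] gap 63.3 F [-0.6  0.3  0. ]
axes(cols)
 [[-0.   -0.01 -1.  ]
 [ 0.   -1.    0.01]
 [-1.   -0.    0.  ]]
spin 0.185 shift after spin [-114.6  212.3 -103.9] before [-114.6  227.8  -63.1] joints [-0.3   0.38  1.83  0.    0.93  1.28]
```

```bash
python3 -m handwheel '[[[-15,0,0],0],[[-30,0,0],0],[[-25,0,0],0],[[0,0,0],0.093],[[0,0,0],0.092],[[0,35,-17],0],[[0,48,-24],0],[[0,50,-24],0],[[0,48,-24],0],[[0,31,-15],0]]'
python3 -c "
from h import *
go(540.2,-338.5,56.4,-101.2)"
```

```text
clock: 24.65
eef_pos: [540.4, -340.5, 126.3]
eef_rot: [2.577, 1.57, -0.761]
wrist_force: [0.5, 0.4, -0.5]
finger_gap: 63.3
t 24.65 tcp [ 540.4 -340.5  126.3] gap 63.3 F [ 0.5  0.4 -0.5]
axes(cols)
 [[ 0.    -0.195 -0.981]
 [-0.    -0.981  0.195]
 [-1.     0.    -0.001]]
spin -0.001 shift after spin [69.9 -2.   0.7] before [69.9 -2.   0.7] joints [-0.62  0.58  1.34 -0.    1.22  1.15]
```

```bash
python3 -m handwheel '[[[10,-2,0],0],[[20,0,0],0],[[20,0,0],0],[[10,0,0],0],[[6,0,0],0],[[3,0,0],0],[[0,0,0],0],[[0,0,0],0],[[0,0,0],0],[[0,0,0],0]]'; python3 -c "
from h import *
go(540.2,-338.5,56.4,-101.2)"
```

```text
clock: 25.9
eef_pos: [540.8, -336.3, 56.6]
eef_rot: [2.85, 1.571, -0.487]
wrist_force: [0.3, 0.5, -1.6]
finger_gap: 63.6
t 25.9 tcp [ 540.8 -336.3   56.6] gap 63.6 F [ 0.3  0.5 -1.6]
axes(cols)
 [[ 0.    -0.194 -0.981]
 [-0.    -0.981  0.194]
 [-1.     0.    -0.   ]]
spin 0.0 shift after spin [0.2 2.3 0.2] before [0.2 2.3 0.2] joints [-0.61  0.65  1.4   0.    1.09  1.15]
```

```bash
python3 -m handwheel '[[[0,2,0],0],[[0,0,0],0],[[0,0,0],0],[[0,0,0],0],[[0,0,0],0],[[0,0,0],0],[[-20,0,0],0],[[-35,0,0],0],[[-40,0,0],0],[[-40,0,0],0]]' 0
python3 -m handwheel '[[[0,0,0],-0.114],[[0,0,0],-0.114],[[0,-40,3],0],[[0,-55,3],0],[[0,-56,3],0],[[0,-56,3],0],[[0,-56,3],0],[[0,-56,3],0],[[0,-56,3],0],[[0,-56,3],0]]'
python3 - <<'E'
from h import *
go(479.2,330,140,-88.1)
c=manip.camera("top"); cv2.imwrite("pics/top2.png",c["pixels"][:,:,::-1]); w=cloud(c); heads(w)
m=(np.nan_to_num(w[...,2],nan=99)<14)&(c["pixels"][...,2].astype(int)>=c["pixels"][...,0].astype(int)-2)&(w[...,0]>300)
n,l,st,ce=cv2.connectedComponentsWithStats(cv2.morphologyEx(m.astype(np.uint8),cv2.MORPH_OPEN,np.ones((3,3))))
for i in range(1,n):
    if st[i,4]>300:
        P=w[l==i]; (x,y),s,a=cv2.minAreaRect(P[:,:2].astype(np.float32)); print("lining",ce[i].round(),st[i,4],round(x,1),round(y,1),np.round(s,1),round(a,1))
E
```

```text
clock: 27.15
eef_pos: [540.4, -338.2, 194.4]
eef_rot: [2.724, 1.569, -0.612]
wrist_force: [1.1, -0.5, -0.3]
finger_gap: 94.7
clock: 28.4
eef_pos: [502.0, 93.5, 193.1]
eef_rot: [-3.059, 1.569, 0.115]
wrist_force: [0.5, -0.6, -0.6]
finger_gap: 94.2
t 28.4 tcp [502.   93.5 193.1] gap 94.2 F [ 0.5 -0.6 -0.6]
axes(cols)
 [[ 0.002  0.033 -0.999]
 [ 0.    -0.999 -0.033]
 [-1.    -0.    -0.002]]
spin -0.0 shift after spin [  53.2 -237.1   15.1] before [  53.2 -237.1   15.2] joints [0.11 0.23 1.66 0.   1.24 1.65]
head_large 0.97 [487. 237.] cap [ 538.3 -332.9] fit [ 540.6 -335.4] ztop 100.9 1100
head_large 0.87 [380. 342.] cap [ 346.  -130.6] fit [ 346.4 -131.6] ztop 96.3 1030
head_large 0.81 [324. 334.] cap [356.7 -34.4] fit [357.  -34.6] ztop 96.7 1016
head_medium 0.74 [122. 260.] cap [388.4 136.6] fit [386.  133.1] ztop 503.5 159
lining [472. 249.] 889 540.2 -339.1 [95.8 77.6] 78.8
lining [365. 270.] 1941 484.5 -110.3 [98.1 79.2] 89.6
```

View pics/top2.png

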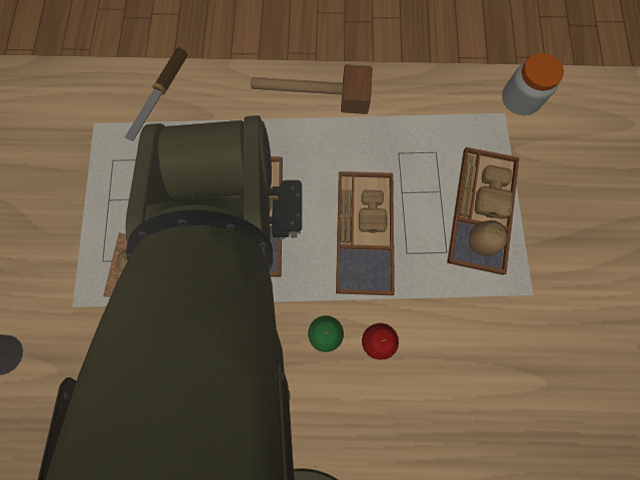

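The large head stands in the large tray at (487,238), within about 3 mm of the bay centre. The medium bay is clear and centred at (484.7,-110.4). I'm fetching the medium head now.

```bash
python3 -m handwheel '[[[0,-50,3],0],[[0,-50,3],0],[[0,-50,3],0],[[0,-45,3],0],[[0,-30,2],0],[[0,-9,1],0],[[20,0,0],0],[[30,0,0],0],[[20,0,0],0],[[0,0,0],0]]'
python3 -c "
from h import *
go(479.3,330,46,-88.1)"
```

```text
clock: 29.85
eef_pos: [479.8, 323.5, 120.7]
eef_rot: [0.578, 1.569, -2.533]
wrist_force: [-0.2, 0.8, 0.1]
finger_gap: 93.8
t 29.85 tcp [479.8 323.5 120.7] gap 93.8 F [-0.2  0.8  0.1]
axes(cols)
 [[-0.002  0.031 -1.   ]
 [-0.001 -1.    -0.031]
 [-1.     0.001  0.002]]
spin -0.002 shift after spin [74.7 -6.7  0.1] before [74.7 -6.7  0.1] joints [ 0.53  0.46  1.54 -0.    1.15  2.07]
```

```bash
python3 -m handwheel '[[[0,-6,0],0],[[15,0,0],0],[[20,0,0],0],[[20,0,0],0],[[12,0,0],0],[[6,0,0],0],[[0,0,0],0],[[0,0,0],0],[[0,0,0],0],[[0,0,0],0]]'; python3 -m handwheel '[[[0,0,0],0],[[0,0,0],0],[[0,0,0],0],[[0,0,0],0],[[0,0,0],0],[[0,0,0],0],[[0,0,0],0],[[0,0,0],0],[[0,0,0],0],[[0,0,0],0]]' 255 20
python3 -c "
from h import *
go(484.8,-110.4,150,-90.4)"
```

```text
clock: 31.1
eef_pos: [479.5, 331.2, 48.8]
eef_rot: [-2.593, 1.57, 0.581]
wrist_force: [0.6, -0.7, -1.0]
finger_gap: 93.6
clock: 32.35
eef_pos: [479.4, 331.1, 48.5]
eef_rot: [-0.171, 1.571, 3.004]
wrist_force: [0.3, 0.1, 0.3]
finger_gap: 51.9
t 32.35 tcp [479.4 331.1  48.5] gap 51.9 F [0.3 0.1 0.3]
axes(cols)
 [[-0.     0.033 -0.999]
 [ 0.    -0.999 -0.033]
 [-1.    -0.     0.   ]]
spin 0.04 shift after spin [-101.6  441.5   -8.5] before [-101.6  441.5    9.1] joints [0.54 0.56 1.57 0.   1.01 2.08]
```

```bash
python3 -m handwheel '[[[-15,0,0],0],[[-30,0,0],0],[[-35,0,0],0],[[-30,0,0],0.04],[[0,30,-1],0],[[0,45,-1],0],[[0,50,-1],0],[[0,50,-1],0],[[0,50,-1],0],[[0,50,-1],0]]'
python3 -c "
from h import *
go(484.8,-110.4,150,-90.4)"
```

```text
clock: 33.6
eef_pos: [483.4, 54.5, 159.6]
eef_rot: [-3.095, 1.569, 0.039]
wrist_force: [1.1, -1.0, -1.3]
finger_gap: 52.0
t 33.6 tcp [483.4  54.5 159.6] gap 52.0 F [ 1.1 -1.  -1.3]
axes(cols)
 [[ 0.001 -0.007 -1.   ]
 [ 0.    -1.     0.007]
 [-1.    -0.    -0.001]]
spin -0.0 shift after spin [  9.6 164.9  -2.6] before [  9.6 164.9  -2.6] joints [0.04 0.22 1.77 0.   1.16 1.61]
```

```bash
python3 -m handwheel '[[[0,50,0],0],[[0,50,0],0],[[0,40,-1],0],[[0,20,-1],0],[[20,0,0],0],[[30,0,0],0],[[20,0,0],0],[[10,0,0],0],[[0,0,0],0],[[0,0,0],0]]'
python3 -c "
from h import *
go(484.8,-110.4,48.5,-90.4)"
```

```text
clock: 34.85
eef_pos: [484.7, -104.1, 79.4]
eef_rot: [2.866, 1.569, -0.283]
wrist_force: [0.1, -0.0, -0.3]
finger_gap: 51.9
t 34.85 tcp [ 484.7 -104.1   79.4] gap 51.9 F [ 0.1 -0.  -0.3]
axes(cols)
 [[ 0.001 -0.007 -1.   ]
 [-0.    -1.     0.007]
 [-1.     0.    -0.001]]
spin -0.0 shift after spin [30.9  6.3 -0.1] before [30.9  6.3 -0.1] joints [-0.29  0.35  1.81  0.    0.98  1.29]
```

```bash
python3 -m handwheel '[[[0,6,0],0],[[10,0,0],0],[[12,0,0],0],[[6,0,0],0],[[2,0,0],0],[[0,0,0],0],[[0,0,0],0],[[0,0,0],0],[[0,0,0],0],[[0,0,0],0]]'; python3 -c "
from h import *
go(484.8,-110.4,48.5,-90.4)"
```

```text
clock: 36.1
eef_pos: [484.2, -109.9, 48.5]
eef_rot: [2.991, 1.571, -0.158]
wrist_force: [-0.7, 0.5, -1.1]
finger_gap: 51.9
t 36.1 tcp [ 484.2 -109.9   48.5] gap 51.9 F [-0.7  0.5 -1.1]
axes(cols)
 [[ 0.    -0.007 -1.   ]
 [-0.    -1.     0.007]
 [-1.     0.    -0.   ]]
spin -0.0 shift after spin [-0.   0.5 -0.6] before [-0.   0.5 -0.6] joints [-0.3   0.4   1.83  0.    0.92  1.28]
```

```bash
python3 -m handwheel '[[[0,0,0],0],[[0,0,0],0],[[0,0,0],0],[[0,0,0],0],[[0,0,0],0],[[0,0,0],0],[[-20,0,0],0],[[-35,0,0],0],[[-40,0,0],0],[[-40,0,0],0]]' 0
python3 -m handwheel '[[[-20,0,0],0],[[0,40,30],0],[[0,45,35],0],[[0,45,35],0],[[0,45,35],0],[[0,45,35],0],[[0,45,35],0],[[0,45,30],0],[[0,40,20],0],[[0,0,0],0]]'
python3 - <<'E'
from h import *
state()
for n in("top","side"):
    c=manip.camera(n); cv2.imwrite(f"pics/{n}3.png",c["pixels"][:,:,::-1])
    if n=="top":
        w=cloud(c); heads(w)
        for n in("torso_large","torso_medium","torso_small"):
            for d in manip.cut_out(n,"top")[:1]:
                P=w[d["region"]]; P=P[~np.isnan(P[:,0])]; print(n,cv2.minAreaRect(P[:,:2].astype(np.float32)))
E
```

```text
clock: 37.35
eef_pos: [484.0, -109.9, 184.8]
eef_rot: [-0.97, 1.571, 2.165]
wrist_force: [-0.4, 0.1, 0.4]
finger_gap: 94.0
clock: 38.6
eef_pos: [225.2, -459.7, 203.0]
eef_rot: [-0.955, 1.57, 2.177]
wrist_force: [0.3, 0.6, 0.5]
finger_gap: 93.9
t 38.6 tcp [ 225.2 -459.7  203. ] gap 93.9 F [0.3 0.6 0.5]
axes(cols)
 [[-0.   -0.01 -1.  ]
 [ 0.   -1.    0.01]
 [-1.   -0.    0.  ]]
head_large 0.9 [485. 236.] cap [ 538.8 -332.9] fit [ 540.9 -335.5] ztop 101.5 1075
head_large 0.73 [380. 343.] cap [ 346.2 -130.2] fit [ 346.4 -131.5] ztop 96.6 1112
head_large 0.61 [328. 335.] cap [356.4 -34.2] fit [356.8 -34.5] ztop 96.9 1012
head_medium 0.79 [240. 306.] cap [403.1 121. ] fit [404.1 122. ] ztop 80.2 653
head_medium 0.62 [368. 265.] cap [ 482.9 -109.9] fit [ 484.2 -110.8] ztop 85.2 644
head_small 0.91 [248. 251.] cap [513.7 109.8] fit [516.  111.4] ztop 70.3 375
head_small 0.66 [258. 198.] cap [628.4 102.6] fit [623.3 110.5] ztop 32.9 682
torso_large ((656.640380859375, -373.4355773925781), (75.48020935058594, 121.40491485595703), 79.04582977294922)
torso_medium ((601.6180419921875, -126.53253173828125), (82.7457275390625, 58.96400451660156), 0.8763420581817627)
torso_small ((632.2384643554688, 102.7645034790039), (67.51427459716797, 43.5299072265625), 2.3376643657684326)
```

View pics/top3.png

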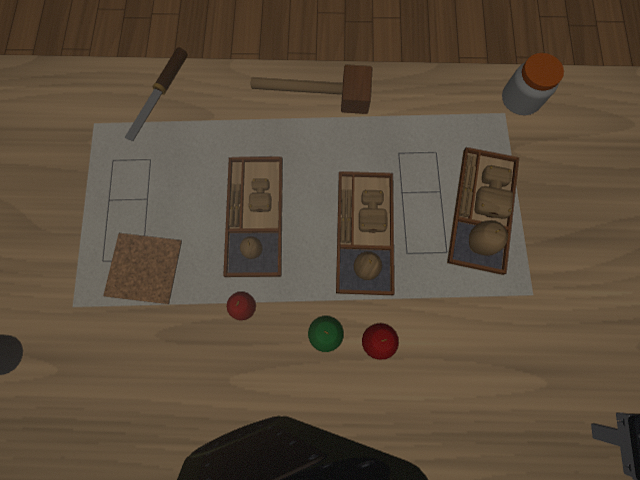

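View pics/side3.png

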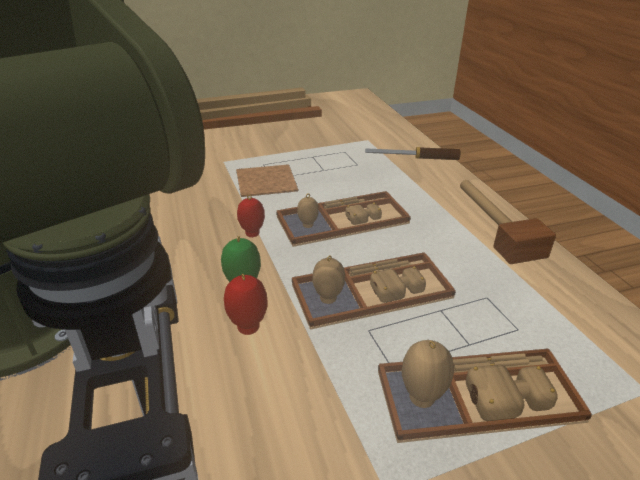

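The small head (250,247), medium head (368,265) and large head (488,238) all stand upright in the bays matching their torsos. The pad at (143,268) is empty, and the look-alikes and torsos look unmoved.

```bash
python3 -c "
from cell import manip
print(manip.sign_off())"
```

```text
the job is handed in; nothing more can be done
None
```

The job is done and handed in at about 39 s. I parked the medium head on the cork pad, then moved small → small tray, large → large tray, and medium from the pad → medium tray.

**Heads:** The last pictures show all three upright in their own bays. They measure about 1–4 mm from the bay centres: small and medium about 1 mm, large about 3–4 mm by the top-camera fit. The large head's release position was about 1 mm from the centre.

**Rest of the scene:** The pad is empty and the look-alikes stand unmoved. The gripper is clear of everything. The wrist force was small at every reading.

**Checks that disagreed:**
- **Torsos:** The pictures show them in place. The outlines fitted before and after differ by up to about 6 mm on the medium torso and 3 mm on the large. I took this to be segmentation noise, since nothing came near them.
- **False detection:** One low-confidence "small head" report fell on the small torso. I disregarded it.

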